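Level the lighting board in the club's rework frame and lock it

ROBOT

A 6-joint arm with a two-finger parallel gripper is mounted at the origin on the work surface. World frame = base frame: x ahead of the robot, y to its left, z up, the work surface at z = 0. Lengths are in mm, angles in degrees, forces in N, time in s.
With the tool pointing down it reaches from about 375 to 925 mm from the base axis. Payload 5.7 kg.
Tool frame: the origin (TCP) lies on the mounting face of the last link; the fingertips stand 182 mm ahead of it and the grasp point (between the pads) lies 163 mm ahead of it; z points along the fingers, y is the line along which they close (so a half turn about z gives the same grasp; the last joint's range is limited). The gripper opens to 88 mm and grips with 3 to 60 N. Pads are 20 mm wide; open, the fingers measure 115 mm over their backs; the gripper's body (75 mm by 178 mm) begins 61 mm behind the grasp point.
Start: joints at [64.853, 20.558, 86.54, -0, 72.909, -6.595], TCP at [190.903, 568.807, 404.623] pointing down, gripper open.
Joint ranges: [-170.27, 170.27], [-57.76, 135], [12.27, 136.19], [-55.21, 235.2], [11.17, 155.16], [-170.74, 170.74]. Speed limits (degrees/s): [136.94, 136.94, 180, 180, 180, 180].

INTERFACE

Orientations are given as a 3x3 rotation matrix whose columns are the frame's x, y, z axes.
In Python, from station import r gives the robot as it stands. The module is installed in compiled form; this text tells all that it offers.
- The arm moves only by the shell command python3 -m handwheel 'ROWS' [FORCE]. ROWS is JSON, a list of rows, each a list of 3 entries, a list of its own where there are three numbers: the finger opening in cm, from 0 to 8.78, then the shift along the world's x, y, z in cm, then the turn, a rotation vector about the world's x, y, z in degrees. A call has 1 to 12 rows; each row is the pose to reach, as a shift and turn from the pose commanded when the call began; what a row does not reach only later rows make up. A row lasts 1/10 s, in which the tool goes at most 50 mm and 8.59 degrees, less where a joint would pass 70% of its speed; a pose out of reach is approached as far as the arm can. A call with a gripper value outside its range is refused whole. The fingers move at their own pace and stop on an object; FORCE is the grip in N (left out, the last holds). Time passes only in rows, so rows that repeat a pose let the fingers close. It gives the time, the measured TCP pose, the force, the opening and the grip force at its end, in the units of the state.
- r.state(): the state, without advancing time (a new reading comes with each control period).
- r.capture(name): name is "scene" or "top" or "wrist"; returns a dict with "pixels" (384x512x3 uint8, red, green, blue), "camera_matrix" (3x3 intrinsics, pixels), "R" (3x3) and "t" (3): a world point X has camera coordinates R X + t; the wrist camera has in their place "tool_from_camera" (4x4, takes a point from camera to tool coordinates, whose origin is the TCP and whose axes are the flange's). Camera axes: x right, y down, z forward; pixel columns grow to the right and rows downward; lengths in mm; the calibration is good to about 2 mm. A picture is of the moment at which its call begins: read the wrist's pose just before it. There is no depth.
- r.sign_off(): hands the job in; it is judged then, once.
Trained networks look in the newest picture that a camera, given by its name, has taken for a name from the list of things; names that differ only in an ending like _2 or _b are one class to them, and where a whole thing is asked for, a point or a joint stands for the part that bears it (a point fixed in the world has none). Each returns a list of dicts, best first, with "conf" (0 to 1); they miss things now and then, are a little off and sometimes report something else, mostly with a low value. They report only what shows in the picture. A call takes as long as a camera call.
- r.regions_of(camera, label): "mask" (384x512 bool, what is visible of it) and "box" ([centre column, centre row, width, height] in pixels, round what is visible of it).
The state is a dict: "clock": time; "joint_pos": joint angles; "joint_vel": joint speeds; "joint_efforts": joint torques, N m; "position": TCP position; "ee_rot": TCP orientation; "contact_force": force on the tool from outside, world axes, zero at the start; "moment": the same for the moment, N m; "width": finger opening in mm; "finger_force": force on a finger pad.
Only numpy, scipy, OpenCV 4.12 (cv2) and the standard library are available. Lean on these libraries where they do the work, as an engineer would, in place of code of your own. Each camera call takes 0.05 s, during which the arm holds its last target. There are 200 camera calls.

TASK

On the modelling club's table, a circuit board for a model's lighting is clamped in a rework frame and has been left tilted, its edge nearest the robot raised. Turn the board about its long axis until it lies level, component side up, and only then lock the frame by turning the long bar-shaped knob on top of its upright clockwise (seen from above) to its stop. Leave the round knob on the other upright as it is.

Things in the scene. Friction and masses are not known exactly. Their poses are not given: they have to be found in the camera images.
- frame: Rework frame fixed to the table; steel base 180 x 340 x 12 mm. Origin: centre of base underside, on the table; z up, y along board's long axis, x across it, away from robot. Uprights 40 (x) x 24 (y) mm at y = +145 and -145 mm, tops at z = 105 mm. Board's pivot axis: along y at x = 0, z = 85 mm. Bar knob on the upright at y = +145 (beside a steel hub 44 mm across), round knob at y = -145.
- board (a joint): Green board's angle about frame y, rad: 0 level, + = near edge (frame -x) up; range -1 to 1, no stop at level. 120 (x) x 190 (y) x 4 mm, pivot mid-thickness: level upper face at frame z = 87 mm. End clamp bars 12 mm thick. Parts up to 12 mm tall on the far half; near half (x under -10 mm) bare, may be pressed from above. Stiff pivot (0.13 N m, 4 N at 35 mm); stays where left.
- lock_knob (a joint): Bar-shaped lock knob's angle, rad, growing clockwise from above, about the vertical axis at frame x = 0, y = +145 mm. Black bar 54 long, 12 thick, 24 mm high, from frame z = 118 to 142 mm, on a 16 mm stem. At 0 it lies along frame x (loose); at 1.57, its stop, along frame y, in line with the board's long axis (locked). Takes 0.05 N m; stays where left.
- end_knob (a joint): Angle of the other knob, rad, 0 at the start, range -1.5 to 1.5, clockwise positive: round, black, 36 mm across, 18 mm high, top at frame z = 129 mm, on the upright at frame y = -145 mm. It clamps the board's end; leave it alone.

How it is judged (in metres and radians):
On the way:
1. the board lies level, within 10 degrees, with the lock knob still loose (value of joint board between -0.175 and 0.175 rad and value of joint lock_knob below 0.8 rad), for 0.3 s.
At the end, for the whole second after the job is handed in: The board is level within 10 degrees, component side up, and at rest; the bar-shaped lock knob is turned clockwise to within 11 degrees of its stop (joint above 1.37 rad) and at rest (value of joint board between -0.175 and 0.175 rad and velocity of joint board between -0.05 and 0.05 rad/s and value of joint lock_knob above 1.37 rad and velocity of joint lock_knob between -0.05 and 0.05 rad/s); the robot touches nothing.
It fails at once if the knob is locked (past 1.0 rad) while the board is more than 10 degrees off level (value of joint lock_knob above 1 rad and (value of joint board above 0.175 rad or value of joint board below -0.175 rad)).
It fails at once if the round knob is turned by more than 17 degrees (value of joint end_knob above 0.3 rad or value of joint end_knob below -0.3 rad).
It also fails if it takes over 48 s, if anything falls off the work surface, if the arm or the gripper's body presses on something with over 40 N, if the wrist force passes 120 N, or if a joint passes its speed limit or range.

## Working session

There is one attempt and no reset: what is moved stays moved. The work goes in short steps, Python scripts to look and compute and a shell command to move; the robot and the scene stay as the last step left them, time stands still between calls to the robot, and variables do not carry over. Pictures are saved under pics/ and viewed, at most 10 in all, crops included, and the job is handed in when it is done.

```bash
mkdir -p pics
python3 - <<'E'
from station import r
import cv2,numpy as np
s=r.state();print(s['clock'],s['position'],np.round(s['ee_rot'],3).tolist(),s['width'])
ims=[]
for c in("scene","top"):
    p=r.capture(c);im=p["pixels"][:,:,::-1].copy();ims.append(im)
    print(c,p["camera_matrix"].tolist(),np.round(p["R"],4).tolist(),p["t"])
    for l in("frame","board","lock_knob","end_knob"):
        for d in r.regions_of(c,l)[:2]:
            m=d["mask"];v,u=np.nonzero(m);print(c,l,round(d["conf"],2),np.round(d["box"],1),u.mean().round(1),v.mean().round(1))
cv2.imwrite("pics/a.png",ims[0]);cv2.imwrite("pics/b.png",ims[1])
E
```

```text
0.0 [190.78530206 568.50006619 403.83831322] [[-0.948, 0.318, -0.001], [0.318, 0.948, -0.002], [0.0, -0.002, -1.0]] 88.0892241462966
scene [[376.4219967562995, 0.0, 262.3680750005398], [0.0, 376.4219967562995, 190.78048262996435], [0.0, 0.0, 1.0]] [[0.5094, 0.8602, -0.0244], [0.4264, -0.2769, -0.8611], [-0.7475, 0.4282, -0.5078]] [-328.92604846 -158.72807163 1140.64238   ]
scene frame 0.78 [264.9 222.6 204.  143.6] 258.0 223.0
scene board 0.72 [262.5 203.4 132.8  93.2] 259.6 201.3
scene lock_knob 0.67 [336.6 163.5  10.9  26.4] 336.3 163.2
scene end_knob 0.97 [177.2 199.5  26.2  19.6] 174.8 199.1
scene end_knob 0.29 [263.6 203.1 136.1  89.9] 259.8 201.5
top [[395.9464815447721, 0.0, 256.6054430236483], [0.0, 395.9464815447721, 195.46951554346995], [0.0, 0.0, 1.0]] [[0.0062, -0.9998, 0.0175], [-0.9881, -0.0088, -0.1536], [0.1537, -0.0163, -0.988]] [ 38.54701974 575.14116204 732.7052299 ]
top frame 0.87 [267.6 189.4 183.4 113.8] 265.0 187.3
top board 0.86 [266.5 184.1 134.   70.7] 264.7 180.1
top lock_knob 0.61 [184.3 160.2  23.8  28.6] 186.7 158.8
top end_knob 0.78 [348.9 189.8  22.8  18.5] 347.2 191.2
```

View pics/a.png

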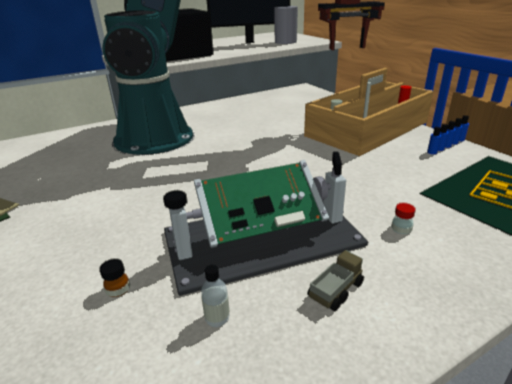

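View pics/b.png

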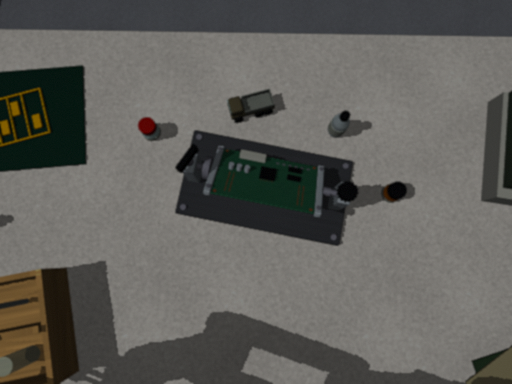

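The scene picture shows the board tilted towards the camera, the bar knob at (336,163) and the round knob at (175,199). In the top view the base corners are near (195,132), (354,162), (341,244) and (178,212).

```bash
cat > h.py <<'E'
from station import r
import numpy as np,cv2
from scipy.optimize import least_squares,minimize
def proj(c,X):
    q=np.atleast_2d(X)@np.array(c["R"]).T+np.array(c["t"]).ravel();q=q@np.array(c["camera_matrix"]).T
    return q[:,:2]/q[:,2:]
def F(p,X):
    c,s=np.cos(p[2]),np.sin(p[2]);X=np.atleast_2d(X)
    return X@np.array([[c,-s,0],[s,c,0],[0,0,1]]).T+[p[0],p[1],0]
def boardfit(p,show=True):
    ms={}
    for n in("scene","top"):
        c=r.capture(n);h=cv2.cvtColor(c["pixels"],cv2.COLOR_RGB2HSV)
        ds=r.regions_of(n,"board")
        g=cv2.inRange(h,(45,90,30),(90,255,255))*ds[0]["mask"].astype(np.uint8)
        hull=cv2.convexHull(cv2.findNonZero(g));m=np.zeros(g.shape,np.uint8);cv2.fillConvexPoly(m,hull,1);ms[n]=(c,m)
    def cost(a,w):
        out=0
        for c,m in ms.values():
            X=[[x*np.cos(a)+2*np.sin(a),y,85-x*np.sin(a)+2*np.cos(a)] for x,y in((-60,-w),(60,-w),(60,w),(-60,w))]
            k=np.zeros(m.shape,np.uint8);cv2.fillConvexPoly(k,np.round(proj(c,F(p,X))*16).astype(np.int32),1,8,4)
            out+=1-(k&m).sum()/(k|m).sum()
        return out
    return min((cost(a,w),round(a,2),w) for a in np.arange(-1,1.01,.03) for w in(78,83,88,95))
E
python3 - <<'E'
from h import *
c={n:r.capture(n) for n in("top","scene")}
L={n:r.regions_of(n,"lock_knob")[0]["mask"] for n in c};E_={n:r.regions_of(n,"end_knob")[0]["mask"] for n in c}
cen=lambda m:np.array(np.nonzero(m))[::-1].mean(1)
obs=[("top",[[90,170,12],[90,-170,12],[-90,-170,12],[-90,170,12]],[[195,132],[354,162],[341,244],[178,212]],1)]
for n in c:
    obs+=[(n,[[0,145,130]],[cen(L[n])],1),(n,[[0,-145,120]],[cen(E_[n])],1)]
f=lambda p:np.concatenate([(proj(c[n],F(p,X))-U).ravel() for n,X,U,_ in obs])
s=least_squares(f,[500,0,-.2],x_scale=[10,10,.1],loss="soft_l1");p=s.x
print(p,np.degrees(p[2]));print(np.round(f(p).reshape(-1,2),1).tolist())
np.save("p.npy",p)
print("lock",F(p,[0,145,130]),"press",F(p,[-45,0,87]),"end",F(p,[0,-145,129]))
print(boardfit(p))
st=r.state();print(st["clock"],np.degrees(np.arctan2(st["ee_rot"][1][1],st["ee_rot"][0][1])))
E
```

```text
Traceback (most recent call last):
IndexError: list index out of range
```

```bash
cat > fit.py <<'E'
from h import *
def reg(n,l):
    for _ in range(4):
        d=r.regions_of(n,l)
        if d:return d[0]["mask"]
        r.capture(n)
    print("none",n,l)
c={n:r.capture(n) for n in("top","scene")}
cen=lambda m:np.array(np.nonzero(m))[::-1].mean(1)
obs=[("top",[[90,170,12],[90,-170,12],[-90,-170,12],[-90,170,12]],[[195,132],[354,162],[341,244],[178,212]])]
for n in c:
    for l,X in(("lock_knob",[0,145,130]),("end_knob",[0,-145,120])):
        m=reg(n,l)
        if m is not None: obs.append((n,[X],[cen(m)]))
f=lambda p:np.concatenate([(proj(c[n],F(p,X))-U).ravel() for n,X,U in obs])
s=least_squares(f,[500,0,-.2],x_scale=[10,10,.1],loss="soft_l1");p=s.x
print(p,np.degrees(p[2]));print(np.round(f(p).reshape(-1,2),1).tolist())
np.save("p.npy",p)
print("lock",F(p,[0,145,130]),"press",F(p,[-45,0,87]),"end",F(p,[0,-145,129]))
print(boardfit(p))
st=r.state();print(st["clock"],np.degrees(np.arctan2(st["ee_rot"][1][1],st["ee_rot"][0][1])))
E
python3 fit.py
```

```text
[ 5.99623226e+02  2.44941315e+01 -1.90047703e-01] -10.88893129322037
[[-1.1, -3.3], [-0.3, -1.8], [-1.3, 1.7], [-3.6, 0.6], [0.5, -0.6], [0.6, 0.0], [-1.2, -1.1], [-1.4, 0.7]]
lock [[627.01455813 166.8834391  130.        ]] press [[555.4334408   32.99488977  87.        ]] end [[ 572.23189371 -117.89517611  129.        ]]
(np.float64(0.12390954930084497), np.float64(0.56), 95)
1.25 71.44378074307123
```

```bash
python3 -m handwheel '[[0,[36.95,-53.65,0],[0,0,7.7]],[0,[36.95,-53.65,0],[0,0,7.7]],[0,[36.95,-53.65,0],[0,0,7.7]],[0,[36.95,-53.65,0],[0,0,7.7]],[0,[36.95,-53.65,0],[0,0,7.7]],[0,[36.95,-53.65,0],[0,0,7.7]],[0,[36.95,-53.65,0],[0,0,7.7]],[0,[36.95,-53.65,0],[0,0,7.7]],[0,[36.95,-53.65,0],[0,0,7.7]],[0,[36.95,-53.65,0],[0,0,7.7]],[0,[36.95,-53.65,0],[0,0,7.7]],[0,[36.95,-53.65,0],[0,0,7.7]]]' 20
```

```text
clock: 2.45
position: [532.1, 72.7, 404.9]
ee_rot: [[-0.982, 0.189, 0.001], [0.189, 0.982, 0.0], [-0.001, 0.0, -1.0]]
contact_force: [0.7, 1.0, 0.2]
width: 0.4
finger_force: 0.0
```

```bash
python3 -m handwheel '[[0,[2.8,-4.1,0],[0,0,0]],[0,[2.8,-4.1,-4],[0,0,0]],[0,[2.8,-4.1,-8],[0,0,0]],[0,[2.8,-4.1,-8],[0,0,0]],[0,[2.8,-4.1,-8],[0,0,0]]]'
python3 - <<'E'
from h import *
c=r.capture("scene");cv2.imwrite("pics/c.png",c["pixels"][:,:,::-1])
w=r.capture("wrist");cv2.imwrite("pics/d.png",w["pixels"][:,:,::-1])
p=np.load("p.npy");print((F([0,0,-p[2]],[np.array(r.state()["position"])-[p[0],p[1],0]])))
E
```

```text
clock: 2.95
position: [559.1, 33.7, 324.6]
ee_rot: [[-0.982, 0.188, -0.002], [0.188, 0.982, 0.0], [0.002, -0.0, -1.0]]
contact_force: [0.5, -0.2, 0.4]
width: 0.2
finger_force: 0.0
[[-40.63838809   1.82345234 326.58022109]]
```

View pics/c.png

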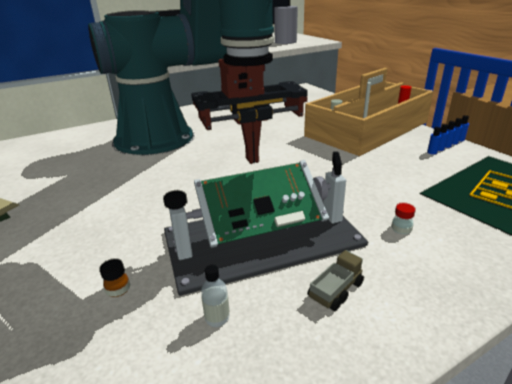

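View pics/d.png

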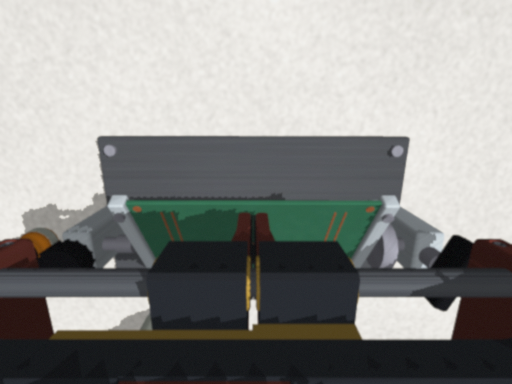

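The scene view shows the fingertips at (252,160), just above the near edge. In the wrist view that edge is at row 202, with the fingers centred over the near half. Next I press.

```bash
python3 -m handwheel '[[0,[0,0,-1.5],[0,0,0]],[0,[0,0,-2.5],[0,0,0]],[0,[0,0,-3.2],[0,0,0]],[0,[0,0,-3.9],[0,0,0]],[0,[0,0,-4.5],[0,0,0]],[0,[0,0,-5.0],[0,0,0]],[0,[0,0,-5.4],[0,0,0]],[0,[0,0,-5.4],[0,0,0]],[0,[0,0,-5.4],[0,0,0]]]'
python3 - <<'E'
from h import *
p=np.load("p.npy");print(boardfit(p))
c=r.capture("scene");cv2.imwrite("pics/e.png",cv2.resize(c["pixels"][120:300,130:400,::-1],None,fx=2.5,fy=2.5))
E
```

```text
clock: 3.95
position: [559.5, 33.6, 270.4]
ee_rot: [[-0.982, 0.188, 0.0], [0.188, 0.982, -0.0], [-0.0, -0.0, -1.0]]
contact_force: [-0.1, 0.2, 0.1]
width: 0.5
finger_force: 0.0
(np.float64(0.9385453780184805), np.float64(0.05), 95)
```

View pics/e.png

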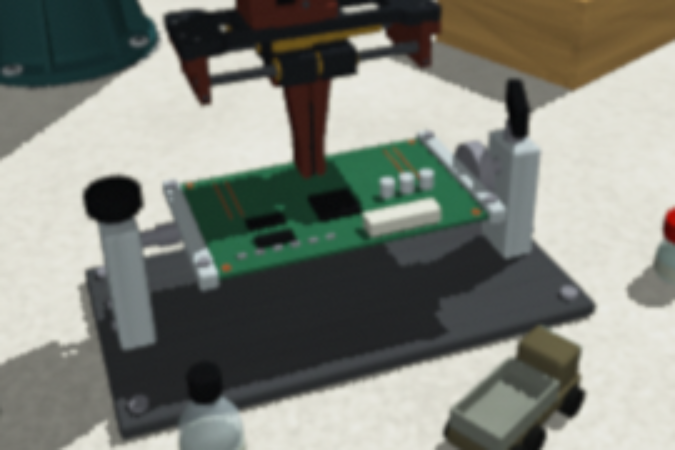

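The crop shows the board about level under the fingertips at (310,170), and the fit gives 0.05 rad. I'll lift and move over the bar knob.

```bash
python3 -m handwheel '[[0,[0,0,4],[0,0,0]],[0,[0,0,8],[0,0,0]],[5,[2,4,9],[0,0,0]],[6.5,[4,8,9],[0,0,0]],[6.5,[6.75,13.35,9],[0,0,0]],[6.5,[6.75,13.35,9],[0,0,0]],[6.5,[6.75,13.35,9],[0,0,0]],[6.5,[6.75,13.35,9],[0,0,0]]]' 25
python3 - <<'E'
from h import *
p=np.load("p.npy");print(boardfit(p))
s=r.state();R=np.array(s["ee_rot"]);P=np.array(s["position"])
w=r.capture("wrist");im=w["pixels"][:,:,::-1].copy()
T=np.linalg.inv(np.array(w["tool_from_camera"]));K=np.array(w["camera_matrix"])
def pw(X):
    q=((np.atleast_2d(X)-P)@R)@T[:3,:3].T+T[:3,3];q=q@K.T;return q[:,:2]/q[:,2:]
for X in F(p,[[x,145+y,142] for x in(-27,27) for y in(-6,6)]): 
    u=pw(X)[0];print(u.round(1));cv2.circle(im,tuple(int(v) for v in u),3,(0,0,255),-1)
for d in r.regions_of("wrist","lock_knob")[:2]:
    print(d["conf"],d["box"]);k=cv2.findContours(d["mask"].astype(np.uint8),0,1)[0];cv2.drawContours(im,k,-1,(0,255,255),1)
cv2.imwrite("pics/f.png",im)
E
```

```text
clock: 5.0
position: [626.1, 166.4, 360.2]
ee_rot: [[-0.982, 0.188, -0.002], [0.188, 0.982, -0.001], [0.001, -0.001, -1.0]]
contact_force: [-0.2, -0.1, -1.1]
width: 44.9
finger_force: 0.0
(np.float64(0.14052298133790753), np.float64(0.02), 95)
[246.9 178.3]
[262.7 178.3]
[247.4 243.2]
[262.1 243.2]
0.72 [258.8, 206.1, 37.1, 64.2]
0.51 [117.3, 189.6, 232.5, 125.9]
```

View pics/f.png

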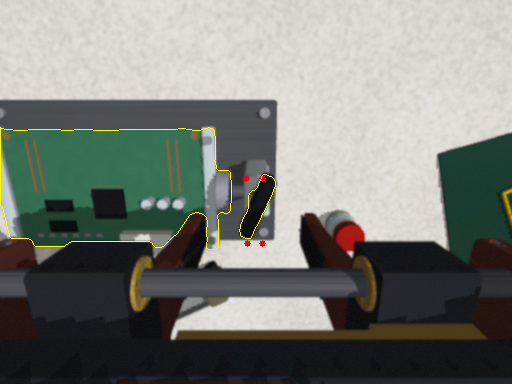

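The wrist view shows the bar running from (268,178) to (245,236). It is already about 21° clockwise, so the knob is still loose. Its centre is about 3 mm off my prediction, and the board is level at 0.02 rad. I'll turn the gripper to match the bar, descend and grip.

```bash
python3 -m handwheel '[[6.5,[-0.25,0.3,0],[0,0,-8]],[6.5,[-0.25,0.3,0],[0,0,-16]],[6.5,[-0.25,0.3,-2],[0,0,-21]],[6.5,[-0.25,0.3,-4],[0,0,-21]],[6.5,[-0.25,0.3,-6.2],[0,0,-21]],[6.5,[-0.25,0.3,-6.2],[0,0,-21]],[0.5,[-0.25,0.3,-6.2],[0,0,-21]],[0.5,[-0.25,0.3,-6.2],[0,0,-21]],[0.5,[-0.25,0.3,-6.2],[0,0,-21]],[0.5,[-0.25,0.3,-6.2],[0,0,-21]],[0.5,[-0.25,0.3,-6.2],[0,0,-21]],[0.5,[-0.25,0.3,-6.2],[0,0,-21]]]' 25
```

```text
clock: 6.5
position: [624.3, 170.2, 298.9]
ee_rot: [[-0.849, 0.528, 0.0], [0.528, 0.849, -0.0], [-0.0, 0.0, -1.0]]
contact_force: [-0.4, 0.7, 1.5]
width: 20.0
finger_force: 0.0
```

```bash
python3 -m handwheel '[[0.5,[0,0,0],[0,0,0]],[0.5,[0,0,0],[0,0,0]],[0.5,[0,0,0],[0,0,0]]]' 25; python3 -c "
from station import r
print(r.state()['joint_pos'])"
```

```text
clock: 6.8
position: [624.4, 170.5, 298.8]
ee_rot: [[-0.849, 0.528, 0.001], [0.528, 0.849, 0.001], [-0.0, 0.001, -1.0]]
contact_force: [1.4, 2.1, 0.8]
width: 13.8
finger_force: 25.0
[ 9.14997431e+00  3.02255096e+01  8.66937895e+01  2.82198856e-02
  6.30398031e+01 -4.90090027e+01]
```

```bash
python3 -m handwheel '[[0.5,[0,0,0],[0,0,-8]],[0.5,[0,0,0],[0,0,-16]],[0.5,[0,0,0],[0,0,-24]],[0.5,[0,0,0],[0,0,-32]],[0.5,[0,0,0],[0,0,-40]],[0.5,[0,0,0],[0,0,-40]]]'
```

```text
clock: 7.4
position: [625.5, 171.3, 298.9]
ee_rot: [[-0.307, 0.952, 0.004], [0.952, 0.307, 0.003], [0.001, 0.004, -1.0]]
contact_force: [4.7, 5.8, -3.7]
width: 13.5
finger_force: 25.0
```

```bash
python3 -m handwheel '[[0.5,[0,0,0],[0,0,-8]],[0.5,[0,0,0],[0,0,-16]],[0.5,[0,0,0],[0,0,-24]],[0.5,[0,0,0],[0,0,-28]],[0.5,[0,0,0],[0,0,-30]],[0.5,[0,0,0],[0,0,-30]]]'; python3 -c "
from station import r
s=r.state();print(s['moment'],s['contact_force'])"
```

```text
clock: 8.0
position: [626.5, 171.3, 299.0]
ee_rot: [[0.206, 0.978, 0.007], [0.978, -0.206, 0.003], [0.004, 0.006, -1.0]]
contact_force: [8.2, 6.2, -5.8]
width: 13.7
finger_force: 25.0
[ 1.04694288 -1.37413024  0.17064021] [ 8.17069898  6.20453936 -5.79720018]
```

Now I open, lift clear and check.

```bash
python3 -m handwheel '[[6.5,[0,0,0],[0,0,0]],[6.5,[0,0,0],[0,0,0]],[6.5,[0,0,0],[0,0,0]],[6.5,[0,0,0],[0,0,0]],[6.5,[0,0,3],[0,0,0]],[6.5,[0,0,6],[0,0,0]],[6.5,[-4,0,9],[0,0,0]],[6.5,[-9,0,9],[0,0,0]],[6.5,[-13,0,9],[0,0,0]],[6.5,[-13,0,9],[0,0,0]]]'
python3 - <<'E'
from h import *
p=np.load("p.npy");print(boardfit(p))
w=r.capture("wrist")["pixels"][:,:,::-1]
t=r.capture("top")["pixels"][100:260,150:390,::-1]
cv2.imwrite("pics/g.png",np.hstack([cv2.resize(t,(480,320)),cv2.resize(w,(320,320))]))
E
```

```text
clock: 9.0
position: [488.4, 169.8, 388.1]
ee_rot: [[0.204, 0.979, -0.006], [0.979, -0.204, -0.001], [-0.002, -0.006, -1.0]]
contact_force: [0.9, 0.1, 0.1]
width: 65.1
finger_force: 0.0
(np.float64(0.11888709496891048), np.float64(0.02), 95)
```

View pics/g.png

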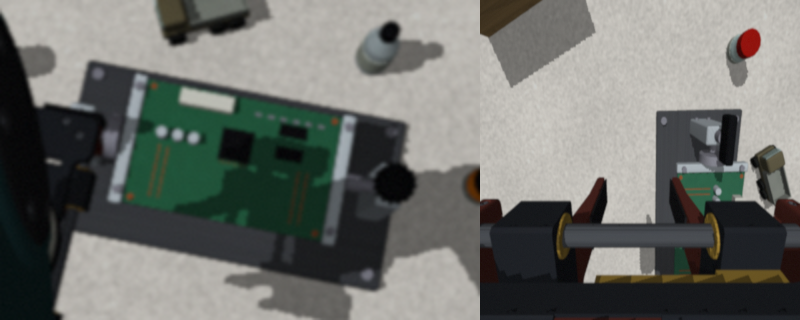

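The top view shows the board level and the round knob untouched. In the wrist view the bar at (730,140) is parallel to the base edge. I'll get a numeric angle from a closer wrist view before handing in.

Run:
```python
from h import *
p=np.load("p.npy")
s=r.state();R=np.array(s["ee_rot"]);P=np.array(s["position"])
w=r.capture("wrist");T=np.array(w["tool_from_camera"]);K=np.array(w["camera_matrix"])
g=w["pixels"].max(2)<45; sub=np.zeros_like(g);sub[125:205,370:440]=1
n,lab,st,_=cv2.connectedComponentsWithStats((g&sub).astype(np.uint8));k=1+st[1:,4].argmax();print(st[k])
v,u=np.nonzero(lab==k)
d=(np.c_[u,v,np.ones(len(u))]@np.linalg.inv(K).T)@T[:3,:3].T@R.T;o=R@T[:3,3]+P
X=o+d*((142-o[2])/d[:,2])[:,None]
c,sz,a=cv2.minAreaRect(X[:,:2].astype(np.float32));b=cv2.boxPoints((c,sz,a));e=max((b[1]-b[0],b[2]-b[1]),key=np.linalg.norm)
print(c,sz,"bar dir",np.degrees(np.arctan2(e[1],e[0]))%180,"frame y",90+np.degrees(p[2]))
```

```text
[ 382  137   30   61 1399]
(620.3827514648438, 171.98544311523438) (52.22980499267578, 21.059682846069336) bar dir 78.28084 frame y 79.11106870677963
```

The bar is within 1° of the frame's y axis, so it is at its stop.

```bash
python3 -c "
from station import r
print(r.sign_off())"
```

```text
the job is handed in; nothing more can be done
None
```

The job is handed in at about 9 s on the robot's clock: the board measured level (about 0.02 rad), the bar knob was then turned clockwise to within 1° of its stop, the round knob wasn't touched, and the gripper was clear of everything.

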